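# Clip the hallway container shut and press its vent cap home

## Task

Close up the red container on the console: squeeze the sprung steel clip and let it close well down over the two upright tabs at the end of the container so that it grips them on its own, then press the black vent cap onto the stud on the lid until it clicks, and keep pressing it down against its rubber gasket. The program finishes while you are still holding the cap pressed down firmly; leave the coaster and the keys where they lie.

Things in the scene. Friction and masses are not known exactly. Their poses are not given: they have to be found in the camera images.
- container: Fixed red plastic container, 100 (its x) by 200 (its y) by 60 mm high, closed by a 6 mm white lid whose top is 66 mm above the console. Origin: centre of its underside. It does not move. At its +y end two 3 mm tabs stand upright back to back (see tab_top); the vent stud stands on the lid towards its -y end (see stud_top).
- tab_top (a point): Middle of the top edge of the pair of tabs, 92 mm above the console. Together they are 6 mm thick along this point's y axis and 50 mm long along its x axis. They stand 26 mm above the lid; on the outer (+y) side they run on down the end wall. The clip's y axis must lie along this y axis (either way round).
- stud_top (a point): Centre of the top of the upright vent stud, 96 mm above the console, 142 mm from the tabs. A steel post of 18 mm diameter, its top 5 mm tapered to 10 mm. Four sprung steel balls stand out of its sides, 24 mm across; their centres are 10.5 mm below this point. The top of a black rubber gasket, 32 mm diameter, lies 16 mm below this point and gives up to 3 mm.
- detent0 (a joint): How far one of the four sprung balls is pushed into the stud, m: 0 out, about 0.002 while the cap's lip passes. The cap's mouth meets the balls 7 mm below stud_top; pushing on takes about 5 to 10 N until they spring out inside the cap (the click) with the mouth 15 to 16 mm below stud_top. It then stays on by itself. Fully home the mouth is 19 mm below.
- gasket (a joint): How far the rubber gasket round the stud is squeezed down, in m: 0 free, 0.003 fully squeezed. About 3.5 N per mm; beyond 3 mm it is hard. In the end it should be squeezed about 2 to 3 mm.
- cap: Loose black plastic cap, a ribbed cup standing mouth down, 33 mm diameter, 25 mm high, 30 g. Origin: centre of its mouth (underside), z axis to its closed top. Mouth 20.8 mm wide with a 2 mm lip; inside 25.6 mm wide, 20.5 mm deep. Pinch its sides (keep the fingertips off its lowest 5 mm, as the gasket lies there at the end) or push its top.
- clip: Loose sprung steel clip, 42 g, 58 mm high, standing upright on its closed jaws, handles up. Origin: midway between the jaw tips, on its underside; z axis up to the handles; x axis along its 28 mm width; jaws and handles open and close along its y axis. Between the jaws is room for an edge up to 26 mm deep, then comes the pivot block.
- clip_handles (a point): Midway between the clip's two handles, 46 mm above its origin, axes as the clip's. At rest the handles slant outward: 43 mm over their tops, 24 mm near the pivot. Squeezed along y (about 10 N) to the stop they stand upright, 24 mm over their outer faces, and the jaw tips are 20 mm apart. Grip them 10 mm below to 10 mm above this point.
- jaw_l (a joint): Opening angle of one jaw of the clip, in rad: 0 closed (2 mm between the tips), 0.36 squeezed fully open, about 0.09 when closed on the 6 mm tabs. The other jaw always moves the same amount. Let go, the spring closes the jaws and clamps the tabs with about 5 N.
- coaster: Loose blue glass evil-eye coaster, 90 mm diameter, 8 mm thick, lying flat between the small things. Origin: centre of its underside. Leave it alone.
- key_a: Loose brass key, 58 mm long along its x axis, 24 mm wide, 4 mm thick, lying flat at the left (+y). Origin: about its middle, on its underside. Leave it alone.
- key_b: Another such brass key, lying flat at the right (-y). Leave it alone.
- chime: Chrome doorbell chime standing fixed on the console at the left (+y), a dome of 100 mm diameter with a bar knob on top, 68 mm high. Origin: centre of its underside. An obstacle only.
Not all that is in view belongs to the job. Several things have the shape of the container; the one meant has the colours described above.

How it is judged:
On the way, in this order (a step that is already met when the one before it is completed fails the run):
1. the clip is clamped over both tabs and let go (z of clip in the frame of tab_top between -0.03 and -0.012 m and horizontal distance between clip and tab_top below 0.02 m and y of clip in the frame of tab_top between -0.008 and 0.008 m and value of joint jaw_l between 0.04 and 0.16 rad and contact force between clip and container above 2 N and contact force between clip and the arm below 0.1 N and contact force between clip and the fingers below 0.1 N), for 0.2 s.
2. the cap has snapped over the stud and sits on the gasket (z of cap in the frame of stud_top below -0.0155 m and horizontal distance between cap and stud_top below 0.003 m and angle between cap's own z axis and vertical below 0.12 rad), for 0.1 s.
At the end, for the whole second after the job is handed in: Clip clamps both tabs untouched, jaw tips 12 to 30 mm below the tabs' top and within 20 mm of their middle; cap snapped home (mouth over 15.5 mm below stud top, within 3 mm of its axis, tilt under 0.12 rad) and fingers still pressing it, gasket squeezed over 1.4 mm (5 N) (all of step 1 and all of step 2 and value of joint gasket above 0.0014 m and contact force between cap and the fingers above 4 N); the arm keeps its last pose, push and grip.
It fails at once if the coaster is shoved more than 20 mm (distance of coaster from where it was at the start of the episode above 0.02 m).
It fails at once if a key is shoved more than 20 mm (distance of any of key_a, key_b from where it was at the start of the episode above 0.02 m).
It also fails if it takes over 64 s, if anything falls off the work surface, if the arm or the gripper's body presses on something with over 40 N, if the wrist force passes 120 N, or if a joint passes its speed limit or range.

## Robot

A 6-joint arm with a two-finger parallel gripper is mounted at the origin on the work surface. World frame = base frame: x ahead of the robot, y to its left, z up, the work surface at z = 0. Lengths are in m, angles in rad, forces in N, time in s.
With the tool pointing down it reaches from about 0.35 to 0.8 m from the base axis. Payload 7.3 kg.
Tool frame: the origin (TCP) lies midway between the tips of the shut fingers; the grasp point (between the pads) lies 19 mm behind it; z points along the fingers, y is the line along which they close (so a half turn about z gives the same grasp; the last joint's range is limited). The gripper opens to 85 mm and grips with 20 to 120 N. Pads are 22 mm wide; open, the fingers measure 114 mm over their backs; the gripper's body (76 mm by 85 mm) begins 54 mm behind the grasp point. The pads swing forward as they close: fully open they stand 13 mm farther back than shut.
Start: joints at [1.067, 0.342, 1.524, -0, 1.275, -0.146], TCP at [0.184, 0.492, 0.231] pointing down, gripper open.
Joint ranges: [-2.53, 2.53], [-0.77, 2.02], [0.04, 2.7], [-1, 4.14], [0.28, 2.66], [-3.11, 3.11]. Speed limits (rad/s): [2.57, 2.57, 3.14, 3.14, 3.14, 3.14].

## Interface

Orientations are given as a unit quaternion [x, y, z, w].
In Python, from workcell import status, camera, calibration, ticket, trace gives the robot as it stands.
- The arm moves only by the tool apply_moves, never from a script. Its argument "commands" is a list of rows, each an object of numbers: "tx", "ty", "tz": the shift along the tool's x, y, z in m; "rx", "ry", "rz": the turn, a rotation vector about the tool's x, y, z in rad; "gripper": the finger opening in m, from 0 to 0.0854. A call has 1 to 8 rows; each row is the pose to reach, as a shift and turn from the pose commanded when the call began, along the tool's axes at that moment; what a row does not reach only later rows make up. A row lasts 1/10 s, in which the tool goes at most 50 mm and 8.59 degrees, less where a joint would pass 70% of its speed; a pose out of reach is approached as far as the arm can. A call with a gripper value outside its range is refused whole. The fingers move at their own pace and stop on an object; "force" is the grip in N (left out, the last holds). Time passes only in rows, so rows that repeat a pose let the fingers close. It gives the time, the measured TCP pose, the force, the opening and the grip force at its end, in the units of the state.
- status.get_obs(): the state, without advancing time (a new reading comes with each control period).
- camera(name): name is "scene" or "top"; returns (picture, depth): 400x640x3 uint8, blue, green, red; 400x640 float32, m along the optical axis (not along the pixel's ray), 0 where there is no reading.
- calibration(name): a dict with "K" (3x3 intrinsics, pixels), "extrinsics" (4x4, takes a point from world to camera coordinates). Camera axes: x right, y down, z forward; pixel columns grow to the right and rows downward; lengths in m; the calibration is good to about 2 mm. A picture is of the moment at which its call begins. calibration takes no time and is no camera call.
- ticket.hand_in(): hands the job in; it is judged then, once.
Trained networks look in the newest picture that a camera, given by its name, has taken for a name from the list of things; names that differ only in an ending like _2 or _b are one class to them, and where a whole thing is asked for, a point or a joint stands for the part that bears it (a point fixed in the world has none). Each returns a list of dicts, best first, with "p" (0 to 1); they miss things now and then, are a little off and sometimes report something else, mostly with a low value. They report only what shows in the picture. A call takes as long as a camera call. They do not tell look-alikes from the thing itself.
- trace(camera, thing): "region" (400x640 bool, what is visible of it) and "xy" ([column, row] in pixels, amid what is visible of it).
The state is a dict: "clock": time; "joint_pos": joint angles; "dq": joint speeds; "effort": joint torques, N m; "tool_pos": TCP position; "orientation": TCP orientation; "force": force on the tool from outside, world axes, zero at the start; "moment": the same for the moment, N m; "grip_width": finger opening in m; "grasp_force": force on a finger pad.
Only numpy, scipy, OpenCV 4.12 (cv2) and the standard library are available. Lean on these libraries where they do the work, as an engineer would, in place of code of your own. Each camera call takes 0.05 s, during which the arm holds its last target. There are 200 camera calls.

## Working session

There is one attempt and no reset: what is moved stays moved. The work goes in short steps, Python scripts to look and compute and a tool call to move; the robot and the scene stay as the last step left them, time stands still between calls to the robot, and variables do not carry over. Pictures are saved under pics/ and viewed, at most 10 in all, crops included, and the job is handed in when it is done.

Besides the shell and the picture viewer there is one more tool, called as name([rows], argument=value, ...), one row to a line, values as JSON. apply_moves: Moves the arm, as the interface text tells. Its arguments: {"type":"object","properties":{"commands":{"type":"array"},"force":{"type":"number"}},"required":["commands"]}

```bash
mkdir -p pics; ls; python3 - <<'E'
from workcell import status,camera,calibration
import cv2
print(status.get_obs())
for n in("scene","top"):
    p,d=camera(n);cv2.imwrite(f"pics/{n}0.png",p);c=calibration(n);print(n,c["K"].tolist(),c["extrinsics"].round(4).tolist(),(d>0).mean())
E
```

```text
pics
{'clock': 0.0, 'joint_pos': array([ 1.06698366e+00,  3.42692939e-01,  1.52503135e+00, -2.53943325e-06,
        1.27538717e+00, -1.45994501e-01]), 'dq': array([-0.00049682,  0.00111304,  0.00067208, -0.00019336, -0.00016843,
       -0.00060789]), 'effort': array([-1.40003987e-03, -4.33666241e+01, -2.46010208e+01, -3.08464569e-04,
        7.59998424e-03,  9.45421448e-06]), 'tool_pos': array([0.18365154, 0.49139912, 0.23063641]), 'orientation': array([ 1.77955759e-01,  9.84038196e-01, -7.20057549e-04, -2.41262990e-04]), 'force': array([ 0.04430879, -0.69941259,  0.17819245]), 'moment': array([-0.04350901,  0.00417928, -0.01629866]), 'grasp_force': 0.0, 'grip_width': 0.08564230549354734}
scene [[363.794767961613, 0.0, 323.32291983142517], [0.0, 363.794767961613, 199.06411776557613], [0.0, 0.0, 1.0]] [[0.7874, 0.6165, 0.0034, -0.4107], [0.4232, -0.5365, -0.7301, -0.1435], [-0.4482, 0.5763, -0.6834, 1.1659], [0.0, 0.0, 0.0, 1.0]] 0.99600390625
top [[511.8851079221764, 0.0, 315.9386831610771], [0.0, 511.8851079221764, 196.75449219383154], [0.0, 0.0, 1.0]] [[0.0075, -0.9999, 0.0073, -0.0054], [-0.9972, -0.008, -0.0745, 0.5303], [0.0746, -0.0067, -0.9972, 1.2158], [0.0, 0.0, 0.0, 1.0]] 0.996078125
```

View pics/scene0.png

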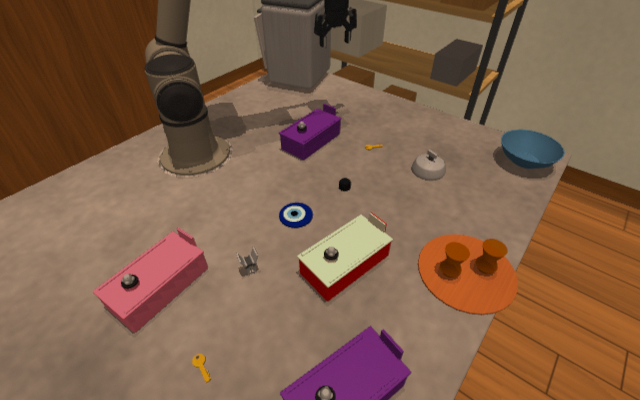

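View pics/top0.png

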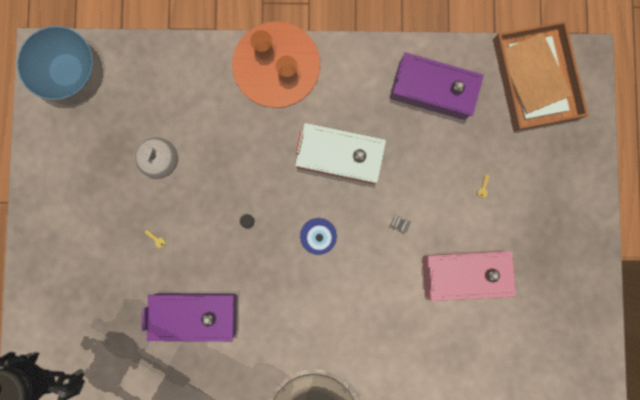

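The scene picture shows the red container with white lid at (345,255), its tabs at (378,222), the stud at (331,254), the clip at (248,262) and the cap at (345,184). In the top picture the container is at (340,153), the clip at (400,224), the cap at (247,221) and the coaster at (318,237).

```bash
cat > h.py <<'E'
import numpy as np,cv2
from workcell import status,camera,calibration,trace
def world(n,d,m):
    c=calibration(n);K=c["K"];E=c["extrinsics"];v,u=np.nonzero(m&(d>0));z=d[v,u]
    P=np.linalg.inv(K)@np.vstack([u+0.,v+0.,np.ones(len(u))])*z
    return (E[:3,:3].T@(P-E[:3,3:])).T,u,v
def proj(n,p):
    c=calibration(n);q=c["K"]@(c["extrinsics"][:3]@np.append(p,1));return q[:2]/q[2]
def tri(a,b):  # a: scene px, b: top px
    P=[calibration(n)["K"]@calibration(n)["extrinsics"][:3] for n in("scene","top")]
    X=cv2.triangulatePoints(P[0],P[1],np.float64(a).reshape(2,1),np.float64(b).reshape(2,1));return (X[:3]/X[3]).ravel()
E
python3 - <<'E'
from h import *
import pickle
np.set_printoptions(precision=4,suppress=True)
out={}
for n in("scene","top"):
    p,d=camera(n);out[n]=(p,d)
    for t in("container","tab_top","stud_top","clip","cap"):
        for r in trace(n,t)[:5]:
            m=r["region"];out[n,t,len(out)]=r
            W,u,v=world(n,d,m)
            print(n,t,round(r["p"],2),np.round(r["xy"],1),m.sum(),"mean",W.mean(0),"zpct",np.percentile(W[:,2],[2,50,98]) )
pickle.dump(out,open("o.pkl","wb"))
for n in("scene","top"):
    p=out[n][0]
    x=[cv2.resize(p[y-25:y+25,x-32:x+32],(384,300),interpolation=cv2.INTER_CUBIC) for x,y in ([(248,262),(345,184),(331,254),(375,225)] if n=="scene" else [(400,224),(247,221),(360,155),(300,143)])]
    cv2.imwrite(f"pics/c{n}.png",np.vstack([np.hstack(x[:2]),np.hstack(x[2:])]))
E
```

```text
scene container 0.92 [344.5 252.3] 4715 mean [ 0.6389 -0.0711  0.0584] zpct [0.009  0.0656 0.0895]
scene container 0.86 [356.4 372. ] 5747 mean [ 0.7973 -0.2664  0.0667] zpct [0.0358 0.0663 0.0924]
scene container 0.83 [310.4 134.2] 2071 mean [0.2626 0.2666 0.0526] zpct [0.0053 0.0643 0.0886]
scene container 0.77 [153.4 279.5] 5863 mean [ 0.3629 -0.3664  0.0572] zpct [0.0082 0.0656 0.0892]
scene tab_top 0.95 [310.1 136.6] 2124 mean [0.26   0.2702 0.0516] zpct [0.0001 0.0642 0.0882]
scene tab_top 0.81 [344.2 255. ] 4733 mean [ 0.6384 -0.0711  0.0584] zpct [0.0086 0.0656 0.0898]
scene tab_top 0.64 [359.7 376.3] 5693 mean [ 0.7978 -0.2661  0.067 ] zpct [0.042  0.0663 0.0924]
scene tab_top 0.56 [152.5 278.4] 5875 mean [ 0.3624 -0.3668  0.0571] zpct [0.0075 0.0656 0.0884]
scene stud_top 0.98 [357.5 375.3] 5716 mean [ 0.7977 -0.2661  0.0669] zpct [0.0416 0.0663 0.0924]
scene stud_top 0.84 [345.4 254.6] 4648 mean [ 0.6388 -0.0717  0.0587] zpct [0.0105 0.0656 0.0888]
scene stud_top 0.71 [311.1 131.5] 2062 mean [0.2618 0.2674 0.0526] zpct [0.0049 0.0643 0.0883]
scene stud_top 0.57 [149.2 278.
[... 958 characters left out ...]
.6293 -0.0551  0.067 ] zpct [0.0274 0.0676 0.0919]
top stud_top 0.75 [468.5 272.5] 4111 mean [ 0.3482 -0.3526  0.0668] zpct [0.031  0.0672 0.092 ]
top stud_top 0.66 [432.8  86.7] 4142 mean [ 0.7925 -0.2822  0.0639] zpct [0.0157 0.0671 0.0922]
top stud_top 0.57 [191.2 314.9] 4238 mean [0.2511 0.2834 0.0671] zpct [0.0265 0.068  0.0915]
top stud_top 0.57 [401.9 223.8] 241 mean [ 0.466  -0.2032  0.0388] zpct [0.     0.0384 0.059 ]
top clip 0.67 [336.4 154.5] 3879 mean [ 0.6297 -0.0548  0.0672] zpct [0.0287 0.0677 0.0921]
top clip 0.58 [404.2 221.9] 189 mean [ 0.4663 -0.2025  0.0414] zpct [0.0242 0.0387 0.0593]
top cap 0.56 [246.7 219.9] 143 mean [0.4725 0.1661 0.0262] zpct [0.0206 0.0262 0.0322]
```

```bash
python3 - <<'E'
from h import *
import pickle
np.set_printoptions(precision=4,suppress=True)
o=pickle.load(open("o.pkl","rb"))
for n in("scene","top"):
    d=o[n][1];W,u,v=world(n,d,np.ones_like(d,bool))
    def sel(c,r,lo,hi):
        k=(np.hypot(W[:,0]-c[0],W[:,1]-c[1])<r)&(W[:,2]>lo)&(W[:,2]<hi);return W[k]
    L=sel((.628,-.055),.14,.06,.072);r=cv2.minAreaRect(np.float32(L[:,:2]));print(n,"lid",r,L[:,2].mean(),np.rad2deg(0))
    T=sel((.628,-.055),.14,.08,.1)
    st=T[T[:,1]<-.05];tb=T[T[:,1]>0]
    for nm,q in(("stud",st),("tab",tb)):
        if len(q)>2:
            e=np.linalg.eigh(np.cov(q[:,:2].T))[1][:,1];s=(q[:,:2]-q[:,:2].mean(0))@e
            print(n,nm,len(q),q.mean(0),"mid",(q[:,:2].min(0)+q[:,:2].max(0))/2,"zmax",q[:,2].max(),"yaw",np.rad2deg(np.arctan2(e[1],e[0])),np.ptp(s))
    C=sel((.467,-.203),.05,.048,.08);print(n,"clip top",len(C));print(np.c_[C][:60] if n=="top" else "");
    r=cv2.minAreaRect(np.float32(C[:,:2]));print("rect",r,C.mean(0))
    C=sel((.467,-.203),.05,.03,.08);r=cv2.minAreaRect(np.float32(C[:,:2]));print("rect30",r,C.mean(0))
    C=sel((.473,.163),.04,.02,.04);print(n,"cap",len(C),C.mean(0),cv2.minEnclosingCircle(np.float32(C[:,:2])),np.median(C[:,2]))
E
```

```text
scene lid ((0.6302628517150879, -0.05667388439178467), (0.20087113976478577, 0.10494457930326462), 78.40635681152344) 0.06611514344061431 0.0
scene stud 114 [ 0.6238 -0.1049  0.0878] mid [ 0.621  -0.1025] zmax 0.09815160946992853 yaw -146.74041504368893 0.029947911865058324
scene tab 102 [0.6507 0.0361 0.0881] mid [0.6497 0.0376] zmax 0.09370523562876676 yaw 168.85460013731145 0.04906669060701505
scene clip top 67

rect ((0.4662356972694397, -0.20367217063903809), (0.042222972959280014, 0.027248723432421684), 65.9036865234375) [ 0.4673 -0.2034  0.0538]
rect30 ((0.4664052724838257, -0.203818678855896), (0.042390596121549606, 0.030102960765361786), 64.44896697998047) [ 0.4681 -0.2035  0.0421]
scene cap 72 [0.4714 0.1632 0.0241] ((0.47170066833496094, 0.16470970213413239), 0.016909141093492508) 0.024218178547881806
top lid ((0.6320610046386719, -0.05540738254785538), (0.19775675237178802, 0.10442036390304565), 78.5269546508789) 0.06741877366385328 0.0
top stud 120 [ 0.6226 -0.0988  0.0882] mid [ 0.623  -0.0984] zmax 0.0998698387917831 yaw -178.94884142186564 0.028604085386143938
top tab
[... 1453 characters left out ...]

 [ 0.4609 -0.2177  0.0503]
 [ 0.4608 -0.218   0.0609]
 [ 0.4608 -0.2211  0.0572]
 [ 0.4585 -0.215   0.0523]
 [ 0.4585 -0.2172  0.053 ]
 [ 0.4585 -0.2186  0.0576]
 [ 0.4562 -0.2127  0.0518]
 [ 0.4562 -0.2148  0.0529]
 [ 0.4562 -0.2165  0.0564]
 [ 0.4562 -0.2192  0.0546]
 [ 0.4538 -0.2105  0.0511]]
rect ((0.4677545130252838, -0.2015989124774933), (0.04258906841278076, 0.02786826714873314), 64.69706726074219) [ 0.4666 -0.203   0.0544]
rect30 ((0.46723461151123047, -0.20140628516674042), (0.042096804827451706, 0.02980993688106537), 63.36006546020508) [ 0.4668 -0.2029  0.0433]
top cap 154 [0.4719 0.1663 0.0261] ((0.47196802496910095, 0.1664944738149643), 0.01757320947945118) 0.026028073384187903
```

View pics/cscene.png

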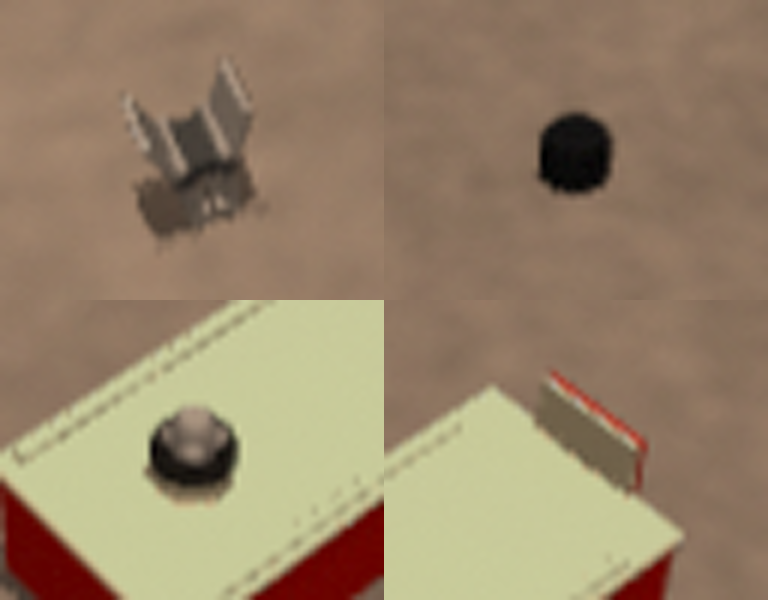

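View pics/ctop.png

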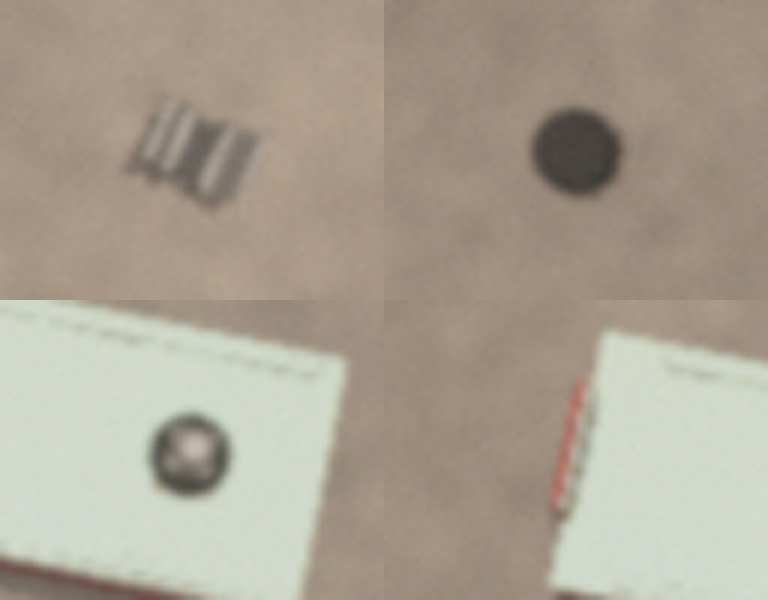

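The crops show the clip standing upright with its handles spread, the cap mouth down, the stud on the lid and the tabs at the +y end. Container: yaw −11.5°, tab (0.6505, 0.039), stud (0.622, −0.100). Clip: (0.467, −0.2025), its y axis at about 65°. Cap: (0.472, 0.1655).

apply_moves([
  {"tx":-0.508,"ty":-0.551,"tz":0.03,"rz":0.079,"gripper":0.085},
  {"tx":-0.508,"ty":-0.551,"tz":0.03,"rz":0.079,"gripper":0.085},
  {"tx":-0.508,"ty":-0.551,"tz":0.03,"rz":0.079,"gripper":0.085},
  {"tx":-0.508,"ty":-0.551,"tz":0.03,"rz":0.079,"gripper":0.085},
  {"tx":-0.508,"ty":-0.551,"tz":0.03,"rz":0.079,"gripper":0.085},
  {"tx":-0.508,"ty":-0.551,"tz":0.03,"rz":0.079,"gripper":0.085},
  {"tx":-0.508,"ty":-0.551,"tz":0.03,"rz":0.079,"gripper":0.085},
  {"tx":-0.508,"ty":-0.551,"tz":0.03,"rz":0.079,"gripper":0.085},
])

```text
schema error: expected keys tx, ty, tz, rx, ry, rz, gripper
```

```bash
cat >> h.py <<'E'
from scipy.spatial.transform import Rotation as R
def plan(x,y,z,yaw):  # target TCP, world angle of tool y (deg) -> shift, turn in tool axes
    s=status.get_obs();A=R.from_quat(s["orientation"]);t=np.deg2rad(yaw)
    Y=np.array([np.cos(t),np.sin(t),0]);Z=np.array([0,0,-1.]);B=R.from_matrix(np.c_[np.cross(Y,Z),Y,Z])
    print("t",s["clock"],"pos",s["tool_pos"].round(4),"F",s["force"].round(1),"w",round(s["grip_width"],4),"g",s["grasp_force"],"j",s["joint_pos"].round(2))
    print("shift",A.inv().apply(np.array([x,y,z])-s["tool_pos"]).round(4),"turn",(A.inv()*B).as_rotvec().round(4))
E
python3 -c "
from h import *
plan(.467,-.2025,.2,65)"
```

```text
t 0.7 pos [0.1838 0.4918 0.2313] F [0.5 0.1 0.3] w 0.0854 g 0.0 j [ 1.07  0.34  1.52  0.    1.28 -0.15]
shift [-0.5083 -0.5512  0.0313] turn [0.0001 0.     0.0786]
```

apply_moves([
  {"tx":-0.508,"ty":-0.551,"tz":0.03,"rx":0,"ry":0,"rz":0.079,"gripper":0.085},
  {"tx":-0.508,"ty":-0.551,"tz":0.03,"rx":0,"ry":0,"rz":0.079,"gripper":0.085},
  {"tx":-0.508,"ty":-0.551,"tz":0.03,"rx":0,"ry":0,"rz":0.079,"gripper":0.085},
  {"tx":-0.508,"ty":-0.551,"tz":0.03,"rx":0,"ry":0,"rz":0.079,"gripper":0.085},
  {"tx":-0.508,"ty":-0.551,"tz":0.03,"rx":0,"ry":0,"rz":0.079,"gripper":0.085},
  {"tx":-0.508,"ty":-0.551,"tz":0.03,"rx":0,"ry":0,"rz":0.079,"gripper":0.085},
  {"tx":-0.508,"ty":-0.551,"tz":0.03,"rx":0,"ry":0,"rz":0.079,"gripper":0.085},
  {"tx":-0.508,"ty":-0.551,"tz":0.03,"rx":0,"ry":0,"rz":0.079,"gripper":0.085},
])

```text
clock: 1.5
tool_pos: [0.3351, 0.1198, 0.2156]
orientation: [0.217, 0.976, 0.0, 0.001]
force: [1.6, 0.6, 0.4]
grip_width: 0.085
grasp_force: 0.0
```

```bash
python3 -c "
from h import *
plan(.467,-.2025,.2,65)"
```

```text
t 1.5 pos [0.3351 0.1198 0.2156] F [1.6 0.6 0.4] w 0.085 g 0.0 j [ 0.13  0.04  1.96  0.    1.14 -1.01]
shift [-0.2558 -0.2364  0.0157] turn [ 0.0009  0.0012 -0.0001]
```

apply_moves([
  {"tx":-0.256,"ty":-0.236,"tz":0.016,"rx":0,"ry":0,"rz":0,"gripper":0.085},
  {"tx":-0.256,"ty":-0.236,"tz":0.016,"rx":0,"ry":0,"rz":0,"gripper":0.085},
  {"tx":-0.256,"ty":-0.236,"tz":0.016,"rx":0,"ry":0,"rz":0,"gripper":0.085},
  {"tx":-0.256,"ty":-0.236,"tz":0.016,"rx":0,"ry":0,"rz":0,"gripper":0.085},
  {"tx":-0.256,"ty":-0.236,"tz":0.016,"rx":0,"ry":0,"rz":0,"gripper":0.085},
  {"tx":-0.256,"ty":-0.236,"tz":0.016,"rx":0,"ry":0,"rz":0,"gripper":0.085},
  {"tx":-0.256,"ty":-0.236,"tz":0.016,"rx":0,"ry":0,"rz":0,"gripper":0.085},
  {"tx":-0.256,"ty":-0.236,"tz":0.016,"rx":0,"ry":0,"rz":0,"gripper":0.085},
])

```text
clock: 2.3
tool_pos: [0.4683, -0.2057, 0.1985]
orientation: [0.219, 0.976, -0.001, 0.001]
force: [1.1, 0.7, -0.4]
grip_width: 0.085
grasp_force: 0.0
```

```bash
python3 -c "
from h import *
plan(.467,-.2025,.031,65)
plan(.467,-.2025,.031,65)
for n in ('scene','top'):
  d=camera(n)[1];W,u,v=world(n,d,np.ones_like(d,bool))
  k=(np.hypot(W[:,0]-.467,W[:,1]+.2025)<.035)&(W[:,2]>.03)&(W[:,2]<.07)
  if k.sum()>20: print(n,k.sum(),cv2.minAreaRect(np.float32(W[k][:,:2])))
"
```

```text
t 2.3 pos [ 0.4683 -0.2057  0.1985] F [ 1.1  0.7 -0.4] w 0.085 g 0.0 j [-0.56  0.35  1.61 -0.    1.18 -1.69]
shift [0.0028 0.0025 0.1675] turn [-0.0012  0.0016 -0.0049]
t 2.3 pos [ 0.4683 -0.2057  0.1985] F [ 1.1  0.7 -0.4] w 0.085 g 0.0 j [-0.56  0.35  1.61 -0.    1.18 -1.69]
shift [0.0028 0.0025 0.1675] turn [-0.0012  0.0016 -0.0049]
scene 222 ((0.46608027815818787, -0.20373360812664032), (0.042418379336595535, 0.03099147416651249), 63.395668029785156)
top 108 ((0.4688980281352997, -0.19419564306735992), (0.028130071237683296, 0.02477823570370674), 62.268924713134766)
```

apply_moves([
  {"tx":0.003,"ty":0.0025,"tz":0.05,"rx":0,"ry":0,"rz":0,"gripper":0.085},
  {"tx":0.003,"ty":0.0025,"tz":0.1,"rx":0,"ry":0,"rz":0,"gripper":0.085},
  {"tx":0.003,"ty":0.0025,"tz":0.14,"rx":0,"ry":0,"rz":0,"gripper":0.085},
  {"tx":0.003,"ty":0.0025,"tz":0.16,"rx":0,"ry":0,"rz":0,"gripper":0.085},
  {"tx":0.003,"ty":0.0025,"tz":0.167,"rx":0,"ry":0,"rz":0,"gripper":0.085},
  {"tx":0.003,"ty":0.0025,"tz":0.167,"rx":0,"ry":0,"rz":0,"gripper":0.085},
  {"tx":0.003,"ty":0.0025,"tz":0.167,"rx":0,"ry":0,"rz":0,"gripper":0.085},
])

```text
clock: 3.1
tool_pos: [0.466, -0.1969, 0.0337]
orientation: [0.216, 0.976, -0.0, 0.001]
force: [0.4, 0.1, -0.1]
grip_width: 0.0848
grasp_force: 0.0
```

```bash
python3 -c "
from h import *
plan(.467,-.2025,.031,65)
for n in ('scene',):
  p,d=camera(n);c=p[190:310,170:330];cv2.imwrite('pics/g1.png',cv2.resize(c,(800,600),interpolation=cv2.INTER_CUBIC))
"
```

```text
t 3.1 pos [ 0.466  -0.1969  0.0337] F [ 0.4  0.1 -0.1] w 0.0848 g 0.0 j [-0.55  0.56  1.81  0.    0.77 -1.69]
shift [-0.0033 -0.0046  0.0027] turn [-0.0001  0.0023  0.0002]
```

View pics/g1.png

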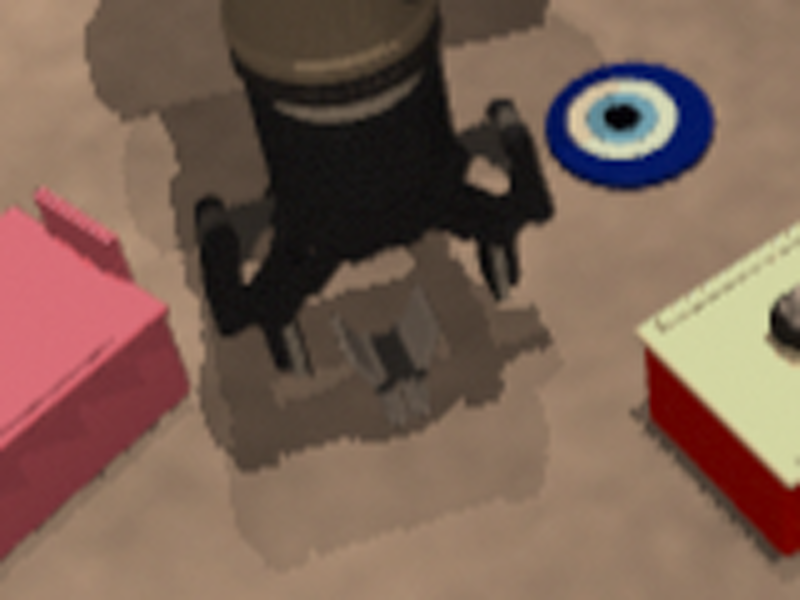

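The crop shows the fingers straddling the clip (handles near (390,340)), with no contact. I'll centre on it and close gently.

apply_moves([
  {"tx":-0.0033,"ty":-0.0046,"tz":0.0025,"rx":0,"ry":0,"rz":0,"gripper":0.085},
  {"tx":-0.0033,"ty":-0.0046,"tz":0.0025,"rx":0,"ry":0,"rz":0,"gripper":0.085},
  {"tx":-0.0033,"ty":-0.0046,"tz":0.0025,"rx":0,"ry":0,"rz":0,"gripper":0.05},
  {"tx":-0.0033,"ty":-0.0046,"tz":0.0025,"rx":0,"ry":0,"rz":0,"gripper":0.05},
  {"tx":-0.0033,"ty":-0.0046,"tz":0.0025,"rx":0,"ry":0,"rz":0,"gripper":0.04},
  {"tx":-0.0033,"ty":-0.0046,"tz":0.0025,"rx":0,"ry":0,"rz":0,"gripper":0.03},
  {"tx":-0.0033,"ty":-0.0046,"tz":0.0025,"rx":0,"ry":0,"rz":0,"gripper":0.015},
  {"tx":-0.0033,"ty":-0.0046,"tz":0.0025,"rx":0,"ry":0,"rz":0,"gripper":0.015},
], force=30)

```text
clock: 3.95
tool_pos: [0.467, -0.2041, 0.0316]
orientation: [0.216, 0.976, -0.001, 0.002]
force: [-4.7, -3.9, 14.2]
grip_width: 0.028
grasp_force: 28.5
```

```bash
python3 -c "
from h import *
plan(.467,-.2025,.031,65)"
```

```text
t 3.95 pos [ 0.467  -0.2041  0.0316] F [-4.7 -3.9 14.2] w 0.028 g 28.46298437565565 j [-0.56  0.57  1.8  -0.    0.77 -1.69]
shift [0.0007 0.0015 0.0006] turn [-0.0019  0.0036  0.0002]
```

apply_moves([
  {"tx":0,"ty":0,"tz":-0.002,"rx":0,"ry":0,"rz":0,"gripper":0.015},
  {"tx":0,"ty":0,"tz":-0.004,"rx":0,"ry":0,"rz":0,"gripper":0.015},
  {"tx":0,"ty":0,"tz":-0.004,"rx":0,"ry":0,"rz":0,"gripper":0.015},
  {"tx":0,"ty":0,"tz":-0.004,"rx":0,"ry":0,"rz":0,"gripper":0.015},
])

```text
clock: 4.35
tool_pos: [0.466, -0.2022, 0.0335]
orientation: [0.217, 0.976, 0.0, -0.0]
force: [-0.3, 0.4, -0.9]
grip_width: 0.0228
grasp_force: 36.0
```

```bash
python3 -c "
from h import *
plan(.467,-.2025,.2,65)"
```

```text
t 4.35 pos [ 0.466  -0.2022  0.0335] F [-0.3  0.4 -0.9] w 0.0228 g 35.986390113830566 j [-0.56  0.56  1.8   0.    0.78 -1.69]
shift [-0.0009  0.0002 -0.1665] turn [ 0.0002 -0.0007 -0.0003]
```

apply_moves([
  {"tx":0,"ty":0,"tz":-0.04,"rx":0,"ry":0,"rz":0,"gripper":0.015},
  {"tx":0,"ty":0,"tz":-0.085,"rx":0,"ry":0,"rz":0,"gripper":0.015},
  {"tx":0,"ty":0,"tz":-0.13,"rx":0,"ry":0,"rz":0,"gripper":0.015},
  {"tx":0,"ty":0,"tz":-0.16,"rx":0,"ry":0,"rz":0,"gripper":0.015},
  {"tx":0,"ty":0,"tz":-0.17,"rx":0,"ry":0,"rz":0,"gripper":0.015},
  {"tx":0,"ty":0,"tz":-0.17,"rx":0,"ry":0,"rz":0,"gripper":0.015},
])

```text
clock: 4.95
tool_pos: [0.4666, -0.2026, 0.2044]
orientation: [0.217, 0.976, -0.0, 0.001]
force: [-0.0, -0.2, -1.5]
grip_width: 0.0229
grasp_force: 36.0
```

```bash
python3 -c "
from h import *
plan(.6505,.039,.2,78.5)"
```

```text
t 4.95 pos [ 0.4666 -0.2026  0.2044] F [-0.  -0.2 -1.5] w 0.0229 g 35.99067449569702 j [-0.56  0.34  1.61  0.    1.19 -1.69]
shift [-0.0644  0.2967  0.0045] turn [-0.0003  0.002  -0.236 ]
```

apply_moves([
  {"tx":-0.01,"ty":0.04,"tz":0,"rx":0,"ry":0,"rz":-0.04,"gripper":0.015},
  {"tx":-0.02,"ty":0.085,"tz":0,"rx":0,"ry":0,"rz":-0.08,"gripper":0.015},
  {"tx":-0.03,"ty":0.13,"tz":0,"rx":0,"ry":0,"rz":-0.12,"gripper":0.015},
  {"tx":-0.04,"ty":0.175,"tz":0,"rx":0,"ry":0,"rz":-0.16,"gripper":0.015},
  {"tx":-0.05,"ty":0.22,"tz":0,"rx":0,"ry":0,"rz":-0.2,"gripper":0.015},
  {"tx":-0.06,"ty":0.265,"tz":0,"rx":0,"ry":0,"rz":-0.236,"gripper":0.015},
  {"tx":-0.0645,"ty":0.2965,"tz":0.004,"rx":0,"ry":0,"rz":-0.236,"gripper":0.015},
  {"tx":-0.0645,"ty":0.2965,"tz":0.004,"rx":0,"ry":0,"rz":-0.236,"gripper":0.015},
])

```text
clock: 5.75
tool_pos: [0.6501, 0.0429, 0.1952]
orientation: [0.098, 0.995, 0.001, -0.003]
force: [-0.0, -0.2, -0.2]
grip_width: 0.0228
grasp_force: 36.0
```

```bash
python3 - <<'E'
from h import *
p,d=camera("scene");camera("scene");p,d=camera("scene")
plan(.6505,.039,.13,78.5)
np.set_printoptions(precision=4,suppress=True)
q=proj("scene",np.array([.6505,.039,.14])).astype(int);print(q)
c=p[q[1]-60:q[1]+60,q[0]-80:q[0]+80];cv2.imwrite("pics/g2.png",cv2.resize(c,(800,600),interpolation=cv2.INTER_CUBIC))
W,u,v=world("scene",d,np.ones_like(d,bool))
for lo in range(150,240,10):
    k=(np.hypot(W[:,0]-.65,W[:,1]-.039)<.05)&(W[:,2]>lo/1e3)&(W[:,2]<lo/1e3+.01)
    if k.any(): print(lo,k.sum(),W[k].min(0),W[k].max(0))
k=(np.hypot(W[:,0]-.65,W[:,1]-.039)<.05)&(W[:,2]>.155)&(W[:,2]<.2);print(W[k][:,2].min(),cv2.minAreaRect(np.float32(W[k][:,:2])))
E
```

```text
t 5.9 pos [0.649  0.0385 0.1974] F [-0.2 -0.1  0.2] w 0.0226 g 36.0028213262558 j [-0.06  0.6   1.19 -0.    1.35 -1.43]
shift [-0.0016  0.0008  0.0674] turn [-0.0009 -0.004   0.    ]
[380 202]
160 26 [0.6329 0.0169 0.1629] [0.665  0.0527 0.17  ]
170 81 [0.6317 0.0183 0.17  ] [0.665  0.0529 0.1798]
180 66 [0.6322 0.0213 0.1802] [0.6641 0.0508 0.1898]
190 50 [0.6328 0.0213 0.1905] [0.6651 0.0472 0.1997]
200 62 [0.6396 0.0138 0.2001] [0.664  0.0554 0.21  ]
210 80 [0.6379 0.0138 0.21  ] [0.6648 0.0626 0.2199]
220 86 [0.6376 0.014  0.2201] [0.6649 0.056  0.23  ]
230 52 [0.6478 0.0134 0.23  ] [0.6647 0.0597 0.2399]
0.16286346015537334 ((0.6490932106971741, 0.03707917779684067), (0.03673486411571503, 0.02911681868135929), 76.54889678955078)
```

View pics/g2.png

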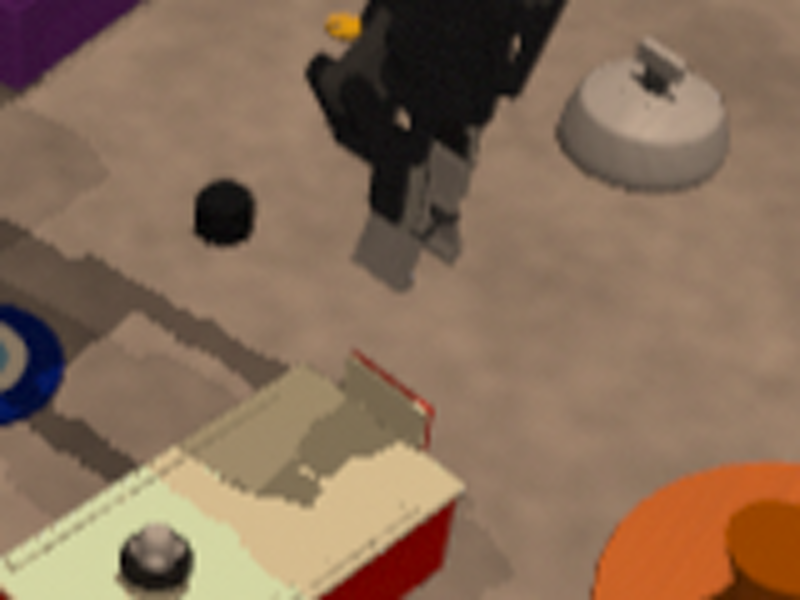

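The crop shows the clip held with its jaws open at (400,250), directly above the tabs at (390,395). I'll go down to a TCP height of about 0.105.

apply_moves([
  {"tx":-0.0015,"ty":0.001,"tz":0.03,"rx":0,"ry":-0.003,"rz":0,"gripper":0.015},
  {"tx":-0.0015,"ty":0.001,"tz":0.05,"rx":0,"ry":-0.003,"rz":0,"gripper":0.015},
  {"tx":-0.0015,"ty":0.001,"tz":0.06,"rx":0,"ry":-0.003,"rz":0,"gripper":0.015},
  {"tx":-0.0015,"ty":0.001,"tz":0.07,"rx":0,"ry":-0.003,"rz":0,"gripper":0.015},
  {"tx":-0.0015,"ty":0.001,"tz":0.08,"rx":0,"ry":-0.003,"rz":0,"gripper":0.015},
  {"tx":-0.0015,"ty":0.001,"tz":0.088,"rx":0,"ry":-0.003,"rz":0,"gripper":0.015},
  {"tx":-0.0015,"ty":0.001,"tz":0.092,"rx":0,"ry":-0.003,"rz":0,"gripper":0.015},
  {"tx":-0.0015,"ty":0.001,"tz":0.092,"rx":0,"ry":-0.003,"rz":0,"gripper":0.015},
])

```text
clock: 6.7
tool_pos: [0.6516, 0.0396, 0.1074]
orientation: [0.1, 0.995, -0.0, 0.001]
force: [0.1, 0.8, -0.3]
grip_width: 0.0227
grasp_force: 36.0
```

```bash
python3 - <<'E'
from h import *
np.set_printoptions(precision=4,suppress=True)
p,d=camera("scene");camera("scene");p,d=camera("scene")
plan(.65,.039,.105,78.5)
q=proj("scene",np.array([.65,.039,.1])).astype(int)
c=p[q[1]-60:q[1]+60,q[0]-80:q[0]+80];cv2.imwrite("pics/g3.png",cv2.resize(c,(800,600),interpolation=cv2.INTER_CUBIC))
E
```

```text
t 6.85 pos [0.6521 0.0396 0.1084] F [-0.3  0.8  0.8] w 0.0228 g 36.00494563579559 j [-0.06  0.68  1.3  -0.    1.15 -1.43]
shift [ 0.002  -0.001   0.0034] turn [0.0003 0.0042 0.0001]
```

View pics/g3.png

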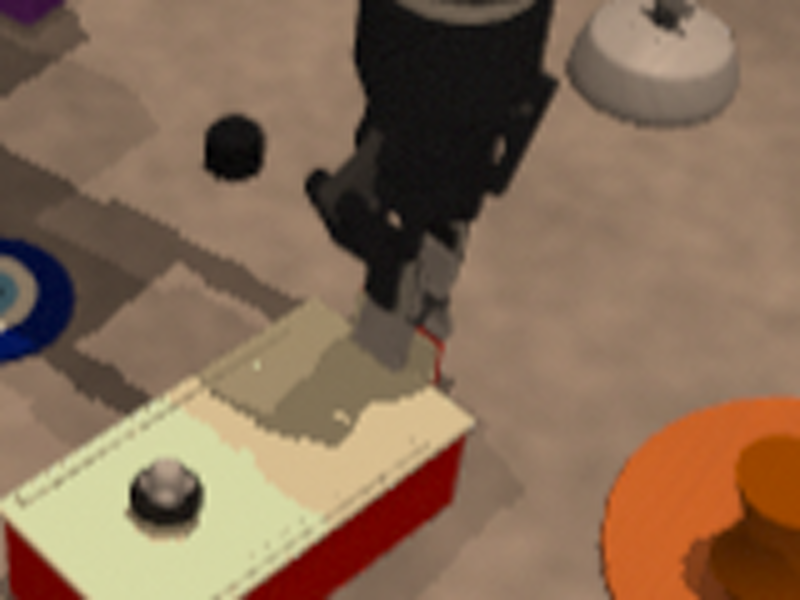

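The near jaw (385,335) is on the lid side of the tabs and the far jaw is behind them, so the clip straddles them without contact. I'll go down 3 mm more, then let go.

apply_moves([
  {"tx":0.001,"ty":-0.0005,"tz":0.003,"rx":0,"ry":0.003,"rz":0,"gripper":0.015},
  {"tx":0.001,"ty":-0.0005,"tz":0.0035,"rx":0,"ry":0.003,"rz":0,"gripper":0.015},
  {"tx":0.001,"ty":-0.0005,"tz":0.0035,"rx":0,"ry":0.003,"rz":0,"gripper":0.015},
  {"tx":0.001,"ty":-0.0005,"tz":0.0035,"rx":0,"ry":0.003,"rz":0,"gripper":0.03},
  {"tx":0.001,"ty":-0.0005,"tz":0.0035,"rx":0,"ry":0.003,"rz":0,"gripper":0.04},
  {"tx":0.001,"ty":-0.0005,"tz":0.0035,"rx":0,"ry":0.003,"rz":0,"gripper":0.06},
  {"tx":0.001,"ty":-0.0005,"tz":0.0035,"rx":0,"ry":0.003,"rz":0,"gripper":0.08},
  {"tx":0.001,"ty":-0.0005,"tz":0.0035,"rx":0,"ry":0.003,"rz":0,"gripper":0.08},
])

```text
clock: 7.65
tool_pos: [0.6507, 0.0393, 0.1044]
orientation: [0.1, 0.995, 0.0, 0.0]
force: [-0.4, 0.4, 0.2]
grip_width: 0.0798
grasp_force: 0.0
```

```bash
python3 - <<'E'
from h import *
plan(.6505,.039,.2,78.5)
E
```

```text
t 7.65 pos [0.6507 0.0393 0.1044] F [-0.4  0.4  0.2] w 0.0798 g 0.0 j [-0.06  0.68  1.31  0.    1.15 -1.43]
shift [ 0.0002 -0.0003 -0.0956] turn [ 0.0001  0.0002 -0.0001]
```

apply_moves([
  {"tx":0,"ty":0,"tz":-0.02,"rx":0,"ry":0,"rz":0,"gripper":0.08},
  {"tx":0,"ty":0,"tz":-0.05,"rx":0,"ry":0,"rz":0,"gripper":0.08},
  {"tx":0,"ty":0,"tz":-0.09,"rx":0,"ry":0,"rz":0,"gripper":0.08},
  {"tx":0,"ty":0,"tz":-0.1,"rx":0,"ry":0,"rz":0,"gripper":0.08},
  {"tx":0,"ty":0,"tz":-0.1,"rx":0,"ry":0,"rz":0,"gripper":0.08},
])

```text
clock: 8.15
tool_pos: [0.6517, 0.0392, 0.2067]
orientation: [0.1, 0.995, 0.0, 0.002]
force: [0.6, -0.3, -0.8]
grip_width: 0.0803
grasp_force: 0.0
```

```bash
python3 - <<'E'
from h import *
plan(.472,.1655,.15,78.5)
E
```

```text
t 8.15 pos [0.6517 0.0392 0.2067] F [ 0.6 -0.3 -0.8] w 0.0803 g 0.0 j [-0.06  0.6   1.18  0.    1.36 -1.43]
shift [0.2015 0.0878 0.0558] turn [ 0.0008  0.0047 -0.0001]
```

apply_moves([
  {"tx":0.04,"ty":0.018,"tz":0,"rx":0,"ry":0,"rz":0,"gripper":0.08},
  {"tx":0.08,"ty":0.035,"tz":0.01,"rx":0,"ry":0,"rz":0,"gripper":0.08},
  {"tx":0.12,"ty":0.053,"tz":0.02,"rx":0,"ry":0,"rz":0,"gripper":0.08},
  {"tx":0.16,"ty":0.07,"tz":0.035,"rx":0,"ry":0,"rz":0,"gripper":0.08},
  {"tx":0.19,"ty":0.083,"tz":0.05,"rx":0,"ry":0,"rz":0,"gripper":0.08},
  {"tx":0.2015,"ty":0.088,"tz":0.056,"rx":0,"ry":0,"rz":0,"gripper":0.08},
  {"tx":0.2015,"ty":0.088,"tz":0.056,"rx":0,"ry":0,"rz":0,"gripper":0.08},
  {"tx":0.2015,"ty":0.088,"tz":0.056,"rx":0,"ry":0,"rz":0,"gripper":0.08},
])

```text
clock: 8.95
tool_pos: [0.472, 0.1653, 0.1483]
orientation: [0.1, 0.995, -0.0, 0.0]
force: [0.2, 0.0, -0.5]
grip_width: 0.0802
grasp_force: 0.0
```

```bash
python3 - <<'E'
from h import *
np.set_printoptions(precision=4,suppress=True)
for n in("scene","top"):
    p,d=camera(n);W,u,v=world(n,d,np.ones_like(d,bool))
    k=(np.hypot(W[:,0]-.65,W[:,1]-.039)<.04)&(W[:,2]>.11)&(W[:,2]<.16)
    r=cv2.minAreaRect(np.float32(W[k][:,:2]));print(n,"clip",k.sum(),r,"zmax",np.sort(W[k][:,2])[-6:])
    k=(np.hypot(W[:,0]-.65,W[:,1]-.039)<.028)&(W[:,2]>.07)&(W[:,2]<.11);print(W[k].min(0),W[k].max(0))
    if n=="scene":
        q=proj("scene",np.array([.65,.039,.1])).astype(int)
        c=p[q[1]-60:q[1]+60,q[0]-80:q[0]+80];cv2.imwrite("pics/g4.png",cv2.resize(c,(800,600),interpolation=cv2.INTER_CUBIC))
plan(.472,.1655,.012,78.5)
E
```

```text
scene clip 186 ((0.6504636406898499, 0.04026005417108536), (0.039498668164014816, 0.029318800196051598), 80.34852600097656) zmax [0.1323 0.1323 0.1325 0.1325 0.133  0.1331]
[0.6257 0.0221 0.0702] [0.6741 0.0514 0.1099]
top clip 187 ((0.6520705223083496, 0.04192256182432175), (0.0382874496281147, 0.02945825457572937), 77.34912872314453) zmax [0.1356 0.1356 0.1358 0.1359 0.1366 0.1388]
[0.6237 0.0138 0.07  ] [0.6758 0.0542 0.1099]
t 9.05 pos [0.4725 0.165  0.1486] F [ 1.3 -0.4 -0.1] w 0.0801 g 0.0 j [ 0.18  0.38  1.71 -0.    1.04 -1.19]
shift [0.0008 0.0003 0.1366] turn [ 0.0004  0.0016 -0.0013]
```

View pics/g4.png

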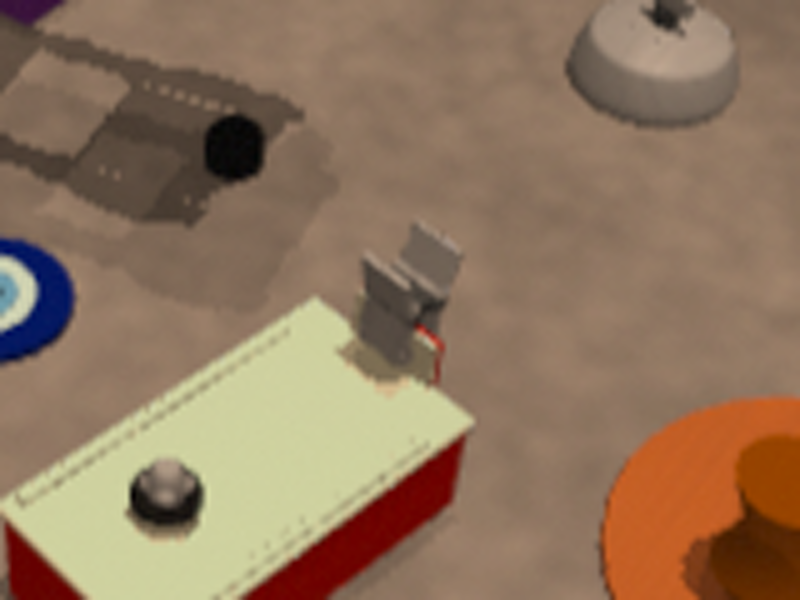

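The crop shows the clip standing upright on the tabs at (405,300) and let go. Next, the cap.

apply_moves([
  {"tx":0.0005,"ty":0,"tz":0.04,"rx":0,"ry":0,"rz":0,"gripper":0.08},
  {"tx":0.0005,"ty":0,"tz":0.08,"rx":0,"ry":0,"rz":0,"gripper":0.08},
  {"tx":0.0005,"ty":0,"tz":0.11,"rx":0,"ry":0,"rz":0,"gripper":0.08},
  {"tx":0.0005,"ty":0,"tz":0.13,"rx":0,"ry":0,"rz":0,"gripper":0.08},
  {"tx":0.0005,"ty":0,"tz":0.138,"rx":0,"ry":0,"rz":0,"gripper":0.08},
  {"tx":0.0005,"ty":0,"tz":0.14,"rx":0,"ry":0,"rz":0,"gripper":0.08},
  {"tx":0.0005,"ty":0,"tz":0.14,"rx":0,"ry":0,"rz":0,"gripper":0.08},
  {"tx":0.0005,"ty":0,"tz":0.14,"rx":0,"ry":0,"rz":0,"gripper":0.08},
])

```text
clock: 9.85
tool_pos: [0.4714, 0.1658, 0.0094]
orientation: [0.1, 0.995, 0.0, 0.001]
force: [0.1, 0.9, 0.0]
grip_width: 0.08
grasp_force: 0.0
```

```bash
python3 - <<'E'
from h import *
import pickle
plan(.472,.1655,.009,78.5)
o=pickle.load(open("o.pkl","rb"))
for n in("scene","top"):
    d=o[n][1];W,u,v=world(n,d,np.ones_like(d,bool))
    k=(np.hypot(W[:,0]-.467,W[:,1]+.2025)<.04)&(W[:,2]>.04);print(n,np.sort(W[k][:,2])[-6:].round(4))
    k=(np.hypot(W[:,0]-.65,W[:,1]-.039)<.035)&(W[:,2]>.08);print(n,np.sort(W[k][:,2])[-6:].round(4))
E
```

```text
t 9.85 pos [0.4714 0.1658 0.0094] F [0.1 0.9 0. ] w 0.08 g 0.0 j [ 0.18  0.59  1.85  0.    0.7  -1.19]
shift [-0.0007 -0.0002  0.0004] turn [ 0.001   0.0022 -0.0003]
scene [0.0565 0.0566 0.0566 0.0567 0.0568 0.0574]
scene [0.0925 0.0926 0.0926 0.0926 0.0936 0.0937]
top [0.0589 0.0592 0.0596 0.0609 0.0613 0.0616]
top [0.0964 0.0965 0.0969 0.0972 0.0977 0.1004]
```

apply_moves([
  {"tx":0,"ty":0,"tz":0,"rx":0,"ry":0,"rz":0,"gripper":0.045},
  {"tx":0,"ty":0,"tz":0,"rx":0,"ry":0,"rz":0,"gripper":0.04},
  {"tx":0,"ty":0,"tz":0,"rx":0,"ry":0,"rz":0,"gripper":0.036},
  {"tx":0,"ty":0,"tz":0,"rx":0,"ry":0,"rz":0,"gripper":0.03},
  {"tx":0,"ty":0,"tz":0,"rx":0,"ry":0,"rz":0,"gripper":0.02},
  {"tx":0,"ty":0,"tz":0,"rx":0,"ry":0,"rz":0,"gripper":0.02},
  {"tx":0,"ty":0,"tz":0,"rx":0,"ry":0,"rz":0,"gripper":0.02},
], force=50)

```text
clock: 10.55
tool_pos: [0.4705, 0.1659, 0.009]
orientation: [0.1, 0.995, 0.0, 0.0]
force: [-1.9, -0.5, 5.3]
grip_width: 0.0314
grasp_force: 49.2
```

apply_moves([
  {"tx":0,"ty":0,"tz":-0.005,"rx":0,"ry":0,"rz":0,"gripper":0.02},
  {"tx":0,"ty":0,"tz":-0.03,"rx":0,"ry":0,"rz":0,"gripper":0.02},
  {"tx":0,"ty":0,"tz":-0.07,"rx":0,"ry":0,"rz":0,"gripper":0.02},
  {"tx":0,"ty":0,"tz":-0.11,"rx":0,"ry":0,"rz":0,"gripper":0.02},
  {"tx":0,"ty":0,"tz":-0.14,"rx":0,"ry":0,"rz":0,"gripper":0.02},
  {"tx":0,"ty":0,"tz":-0.15,"rx":0,"ry":0,"rz":0,"gripper":0.02},
  {"tx":0,"ty":0,"tz":-0.15,"rx":0,"ry":0,"rz":0,"gripper":0.02},
])

```text
clock: 11.25
tool_pos: [0.4709, 0.1659, 0.1596]
orientation: [0.1, 0.995, 0.0, 0.002]
force: [0.6, 0.6, -1.3]
grip_width: 0.0316
grasp_force: 49.7
```

```bash
python3 - <<'E'
from h import *
plan(.622,-.1,.16,78.5)
E
```

```text
t 11.25 pos [0.4709 0.1659 0.1596] F [ 0.6  0.6 -1.3] w 0.0316 g 49.65183766849805 j [ 0.19  0.37  1.7   0.    1.07 -1.18]
shift [-2.011e-01 -2.305e-01 -1.000e-04] turn [ 0.0013  0.0029 -0.    ]
```

apply_moves([
  {"tx":-0.027,"ty":-0.031,"tz":0,"rx":0,"ry":0,"rz":0,"gripper":0.02},
  {"tx":-0.057,"ty":-0.066,"tz":0,"rx":0,"ry":0,"rz":0,"gripper":0.02},
  {"tx":-0.087,"ty":-0.1,"tz":0,"rx":0,"ry":0,"rz":0,"gripper":0.02},
  {"tx":-0.117,"ty":-0.135,"tz":0,"rx":0,"ry":0,"rz":0,"gripper":0.02},
  {"tx":-0.147,"ty":-0.17,"tz":0,"rx":0,"ry":0,"rz":0,"gripper":0.02},
  {"tx":-0.177,"ty":-0.203,"tz":0,"rx":0,"ry":0,"rz":0,"gripper":0.02},
  {"tx":-0.201,"ty":-0.2305,"tz":0,"rx":0,"ry":0,"rz":0,"gripper":0.02},
  {"tx":-0.201,"ty":-0.2305,"tz":0,"rx":0,"ry":0,"rz":0,"gripper":0.02},
])

```text
clock: 12.05
tool_pos: [0.6218, -0.1045, 0.1551]
orientation: [0.102, 0.995, -0.0, -0.001]
force: [-0.3, 0.0, -1.8]
grip_width: 0.0315
grasp_force: 49.7
```

apply_moves([
  {"tx":0,"ty":0,"tz":0.025,"rx":0,"ry":0,"rz":0,"gripper":0.02},
  {"tx":0,"ty":0,"tz":0.035,"rx":0,"ry":0,"rz":0,"gripper":0.02},
  {"tx":0,"ty":0,"tz":0.035,"rx":0,"ry":0,"rz":0,"gripper":0.02},
])

```text
clock: 12.35
tool_pos: [0.6192, -0.0991, 0.1201]
orientation: [0.1, 0.995, 0.001, -0.003]
force: [0.0, 0.6, -0.4]
grip_width: 0.0313
grasp_force: 49.7
```

```bash
python3 - <<'E'
from h import *
np.set_printoptions(precision=4,suppress=True)
camera("scene");plan(.622,-.1,.125,78.5)
for n in("scene","top"):
    p,d=camera(n);W,u,v=world(n,d,np.ones_like(d,bool))
    rs=trace(n,"cap")
    for r in rs[:2]:
        w,uu,vv=world(n,d,r["region"]);print(n,r["p"],r["xy"],r["region"].sum(),w.mean(0),w.min(0),w.max(0))
    dark=(p.max(2)<60);print(n,proj(n,np.array([.622,-.1,.096])),proj(n,np.array([.622,-.1,.116])))
    if n=="scene":
        q=proj(n,np.array([.622,-.1,.11])).astype(int)
        c=p[q[1]-45:q[1]+45,q[0]-60:q[0]+60];cv2.imwrite("pics/g5.png",cv2.resize(c,(800,600),interpolation=cv2.INTER_CUBIC));print(q)
    np.save(f"d_{n}.npy",d);cv2.imwrite(f"raw_{n}.png",p)
E
```

```text
t 12.4 pos [ 0.6203 -0.0993  0.1218] F [-0.2 -0.9 -0. ] w 0.0311 g 49.68772197898943 j [-0.28  0.63  1.36  0.    1.15 -1.65]
shift [-0.0018 -0.0003 -0.0032] turn [ 0.0004 -0.0035  0.0006]
scene 0.68 [332.6, 241.1] 165 [ 0.6278 -0.1019  0.1323] [ 0.6115 -0.1174  0.1125] [ 0.6368 -0.0852  0.1408]
scene [331.7589 248.2508] [331.9457 242.0663]
[331 243]
top [359.7731 154.5106] [360.6001 153.1112]
```

View pics/g5.png

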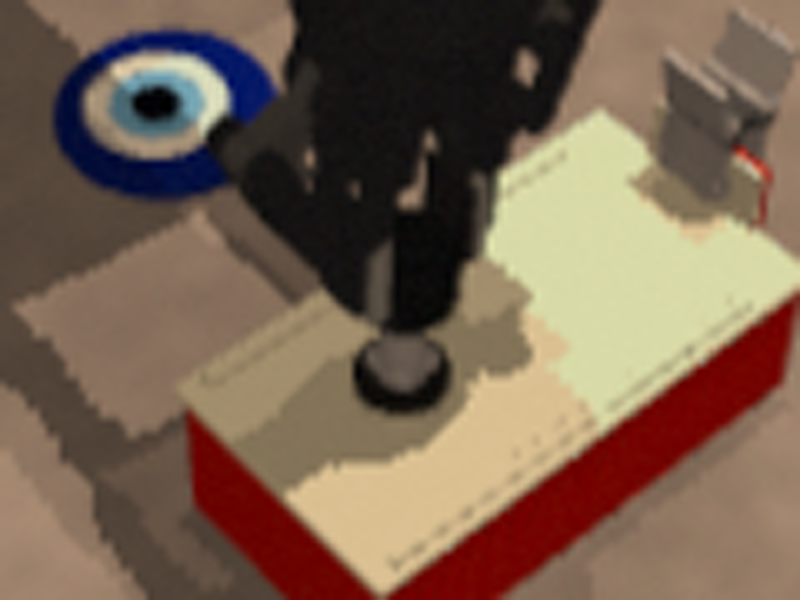

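The crop shows the cap just above the stud (401,365), with the coaster and clip untouched. It may be slightly to the right, so I'll fit both circles in the same camera.

```bash
python3 - <<'E'
from h import *
import pickle
from scipy.optimize import least_squares
np.set_printoptions(precision=4,suppress=True)
o=pickle.load(open("o.pkl","rb"))
def fit(Q,r,c0):
    f=lambda c:np.hypot(Q[:,0]-c[0],Q[:,1]-c[1])-r
    s=least_squares(f,c0,loss="soft_l1",f_scale=.001);return s.x,np.abs(s.fun).mean()
n="scene"
d0=o[n][1];W,_,_=world(n,d0,np.ones_like(d0,bool))
k=(np.hypot(W[:,0]-.622,W[:,1]+.1)<.03)&(W[:,2]>.0685)&(W[:,2]<.079);print("gasket",k.sum(),fit(W[k],.016,(.622,-.1)))
k=(np.hypot(W[:,0]-.622,W[:,1]+.1)<.03)&(W[:,2]>.0815)&(W[:,2]<.090);print("stud",k.sum(),fit(W[k],.009,(.622,-.1)))
k=(np.hypot(W[:,0]-.472,W[:,1]-.165)<.03)&(W[:,2]>.004)&(W[:,2]<.022);print("cap0",k.sum(),fit(W[k],.0165,(.472,.165)))
d=np.load("d_scene.npy");W,u,v=world(n,d,np.ones_like(d,bool))
for lo,hi in((.112,.120),(.12,.128),(.128,.136),(.112,.136)):
    k=(np.hypot(W[:,0]-.622,W[:,1]+.1)<.03)&(W[:,2]>lo)&(W[:,2]<hi)
    print(lo,k.sum(),u[k].min(),u[k].max(),fit(W[k],.0165,(.62,-.1)) if k.sum()>4 else "")
for row in range(232,256):
    m=(v==row)&(abs(u-331)<14)&(W[:,2]>.07)
    print(row,"".join("%4d"%(1000*z) for z in W[m][:,2]))
p=cv2.imread("raw_scene.png")[232:256,317:346].max(2);print(p)
E
```

```text
gasket 45 (array([ 0.62  , -0.0996]), np.float64(0.0015101177753714425))
stud 35 (array([ 0.6215, -0.1022]), np.float64(0.00133560710981471))
cap0 61 (array([0.4697, 0.1654]), np.float64(0.0011050536420312152))
0.112 26 327 339 (array([ 0.6197, -0.0989]), np.float64(0.0007562953311654031))
0.12 33 325 343 (array([ 0.6199, -0.0986]), np.float64(0.001719996710697172))
0.128 70 319 344 (array([ 0.6194, -0.1011]), np.float64(0.004399773409375953))
0.112 129 319 344 (array([ 0.6197, -0.0995]), np.float64(0.002998572887711068))
232  187 187 185 176 175 171 172 176 174 173 169 167 137 137 139 136 135 138 136 137 137 136 139 142 141 139 130
233  186 183 182 182 172 169 170 173 171 168 169 164 137 136 137 138 137 138 136 138 137 133 136 139 137 134
234  184 181 178 179 178 165 168 172 167 167 166 160 136 137 137 136 138 136 138 138 137 135 133 135 135 131
235  181 179 176 175 175 162 167 166 165 166 161 159 136 136 138 139 136 136 137 136 139 136 130 133 131 129
236  175 175 176 175 169 160 157 164 162 157 158 156 137 139 136 137 135 137 136 138 137 136 125 131 128 127
237  175 172 174 172 15
[... 3496 characters left out ...]
149 131  71  81  85  89  97 101 104 102 101  93
   84  69  77 131 131 131 131 132 131 130 131]
 [161 162 159 149 150 145 124  75  43  96  93  92  96 102 104 103 100  94
   95  88  51 115 130 130 130 131 131 131 131]
 [160 160 147 132 131 130 119  32  37  81  96  91  95 100 101 102  98  96
   99  82  29  76 131 130 132 132 131 131 132]
 [160 147 130 132 132 131 120  17  20  49  82  92  94 101 102 100  94  91
   79  52  20  65 130 130 131 141 169 131 132]
 [146 131 131 131 132 132 120  16  16  23  48  86  96 105 107 100  90  77
   33  16  21  71 131 130 131 153 212 176 176]
 [131 130 130 132 131 131 121  45  14  18  27  61  81  94 102  96  75  51
   16  14  27  78 132 141 177 185 218 219 218]]
```

The rows show the cap centred at column 331.0–331.4, against the gasket at 330.8, so they agree within about 1 mm. I'll aim for (0.6213, −0.1003) and go down in stages, watching the force.

apply_moves([
  {"tx":-0.001,"ty":-0.001,"tz":0.005,"rx":0,"ry":-0.003,"rz":0,"gripper":0.02},
  {"tx":-0.001,"ty":-0.001,"tz":0.01,"rx":0,"ry":-0.003,"rz":0,"gripper":0.02},
  {"tx":-0.001,"ty":-0.001,"tz":0.01,"rx":0,"ry":-0.003,"rz":0,"gripper":0.02},
  {"tx":-0.001,"ty":-0.001,"tz":0.01,"rx":0,"ry":-0.003,"rz":0,"gripper":0.02},
  {"tx":-0.001,"ty":-0.001,"tz":0.01,"rx":0,"ry":-0.003,"rz":0,"gripper":0.02},
  {"tx":-0.001,"ty":-0.001,"tz":0.01,"rx":0,"ry":-0.003,"rz":0,"gripper":0.02},
])

```text
clock: 13.2
tool_pos: [0.6222, -0.1014, 0.1135]
orientation: [0.1, 0.995, -0.0, 0.002]
force: [-0.4, -0.3, -0.3]
grip_width: 0.031
grasp_force: 49.7
```

```bash
python3 - <<'E'
from h import *
plan(.6213,-.1003,.103,78.5)
E
```

```text
t 13.2 pos [ 0.6222 -0.1014  0.1135] F [-0.4 -0.3 -0.3] w 0.031 g 49.689282032777555 j [-0.28  0.64  1.37  0.    1.13 -1.65]
shift [0.0011 0.0009 0.0105] turn [ 0.0001  0.0034 -0.0001]
```

apply_moves([
  {"tx":0.001,"ty":0.001,"tz":0.005,"rx":0,"ry":0.002,"rz":0,"gripper":0.02},
  {"tx":0.001,"ty":0.001,"tz":0.009,"rx":0,"ry":0.002,"rz":0,"gripper":0.02},
  {"tx":0.001,"ty":0.001,"tz":0.0105,"rx":0,"ry":0.002,"rz":0,"gripper":0.02},
  {"tx":0.001,"ty":0.001,"tz":0.0105,"rx":0,"ry":0.002,"rz":0,"gripper":0.02},
  {"tx":0.001,"ty":0.001,"tz":0.0105,"rx":0,"ry":0.002,"rz":0,"gripper":0.02},
  {"tx":0.001,"ty":0.001,"tz":0.0105,"rx":0,"ry":0.002,"rz":0,"gripper":0.02},
])

```text
clock: 13.8
tool_pos: [0.6215, -0.1002, 0.103]
orientation: [0.1, 0.995, -0.0, 0.001]
force: [-0.0, -0.2, 0.4]
grip_width: 0.0316
grasp_force: 49.7
```

```bash
python3 - <<'E'
from h import *
for i in range(4):
    camera("scene"); s=status.get_obs(); print(s["tool_pos"].round(4),s["force"].round(1),s["moment"].round(2))
plan(.6213,-.1003,.103,78.5)
E
```

```text
[ 0.6215 -0.1002  0.103 ] [ 0.6  0.  -1. ] [ 0.04 -0.01  0.05]
[ 0.6214 -0.1002  0.103 ] [0.  0.2 0.3] [-0.    0.03  0.04]
[ 0.6214 -0.1002  0.1029] [ 0.5 -0.8 -0.3] [-0.02  0.01  0.02]
[ 0.6214 -0.1002  0.1029] [-0.1 -0.  -0.4] [-0.01  0.02 -0.04]
t 14.0 pos [ 0.6214 -0.1002  0.1029] F [-0.1 -0.  -0.4] w 0.0311 g 49.68837811611593 j [-0.28  0.65  1.38  0.    1.11 -1.65]
shift [ 0.     -0.0001 -0.0001] turn [ 0.0001  0.0012 -0.0001]
```

Settled, with no lateral force. Going down to the balls.

apply_moves([
  {"tx":0,"ty":0,"tz":0.0015,"rx":0,"ry":0.001,"rz":0,"gripper":0.02},
  {"tx":0,"ty":0,"tz":0.003,"rx":0,"ry":0.001,"rz":0,"gripper":0.02},
  {"tx":0,"ty":0,"tz":0.0045,"rx":0,"ry":0.001,"rz":0,"gripper":0.02},
  {"tx":0,"ty":0,"tz":0.005,"rx":0,"ry":0.001,"rz":0,"gripper":0.02},
  {"tx":0,"ty":0,"tz":0.005,"rx":0,"ry":0.001,"rz":0,"gripper":0.02},
])

```text
clock: 14.5
tool_pos: [0.6215, -0.1005, 0.098]
orientation: [0.1, 0.995, -0.0, 0.0]
force: [0.2, -2.0, 1.8]
grip_width: 0.0314
grasp_force: 49.9
```

```bash
python3 - <<'E'
from h import *
for i in range(4):
    camera("scene"); s=status.get_obs(); print(s["tool_pos"].round(4),s["force"].round(1),s["moment"].round(2),s["grip_width"].round(4))
E
```

```text
Traceback (most recent call last):
AttributeError: 'float' object has no attribute 'round'
```

apply_moves([
  {"tx":0,"ty":-0.0006,"tz":0,"rx":0,"ry":0,"rz":0,"gripper":0.02},
  {"tx":0,"ty":-0.0006,"tz":0.001,"rx":0,"ry":0,"rz":0,"gripper":0.02},
  {"tx":0,"ty":-0.0006,"tz":0.002,"rx":0,"ry":0,"rz":0,"gripper":0.02},
  {"tx":0,"ty":-0.0006,"tz":0.003,"rx":0,"ry":0,"rz":0,"gripper":0.02},
  {"tx":0,"ty":-0.0006,"tz":0.004,"rx":0,"ry":0,"rz":0,"gripper":0.02},
  {"tx":0,"ty":-0.0006,"tz":0.004,"rx":0,"ry":0,"rz":0,"gripper":0.02},
])

```text
clock: 15.15
tool_pos: [0.6218, -0.1011, 0.0947]
orientation: [0.1, 0.995, -0.0, 0.001]
force: [0.5, -2.1, 4.4]
grip_width: 0.0314
grasp_force: 50.2
```

```bash
python3 - <<'E'
from h import *
for i in range(3):
    camera("scene"); s=status.get_obs(); print(s["tool_pos"].round(4),s["force"].round(1),s["moment"].round(2),s["orientation"].round(4))
E
```

```text
[ 0.6217 -0.1011  0.0946] [-0.  -1.2  4.8] [-0.33 -0.09 -0.01] [ 1.003e-01  9.950e-01 -2.000e-04  9.000e-04]
[ 0.6216 -0.1011  0.0944] [ 0.2 -2.4  5.1] [-0.33 -0.15 -0.07] [ 1.003e-01  9.950e-01 -2.000e-04  7.000e-04]
[ 0.6215 -0.101   0.0941] [ 0.1 -1.6  2.6] [-0.38 -0.1  -0.04] [ 1.002e-01  9.950e-01 -2.000e-04  5.000e-04]
```

apply_moves([
  {"tx":0,"ty":-0.0006,"tz":0.001,"rx":0,"ry":0,"rz":0,"gripper":0.02},
  {"tx":0,"ty":-0.0006,"tz":0.002,"rx":0,"ry":0,"rz":0,"gripper":0.02},
  {"tx":0,"ty":-0.0006,"tz":0.003,"rx":0,"ry":0,"rz":0,"gripper":0.02},
  {"tx":0,"ty":-0.0006,"tz":0.004,"rx":0,"ry":0,"rz":0,"gripper":0.02},
  {"tx":0,"ty":-0.0006,"tz":0.005,"rx":0,"ry":0,"rz":0,"gripper":0.02},
  {"tx":0,"ty":-0.0006,"tz":0.005,"rx":0,"ry":0,"rz":0,"gripper":0.02},
])

```text
clock: 15.9
tool_pos: [0.6207, -0.1011, 0.0886]
orientation: [0.1, 0.995, 0.0, -0.001]
force: [-0.1, -0.1, 0.7]
grip_width: 0.0314
grasp_force: 50.1
```

```bash
python3 - <<'E'
from h import *
for i in range(3):
    camera("scene"); s=status.get_obs(); print(s["tool_pos"].round(4),s["force"].round(1),s["moment"].round(2),s["orientation"].round(4))
E
```

```text
[ 0.6207 -0.1012  0.0887] [ 0.6 -0.8  0. ] [-0.03  0.06  0.02] [ 1.002e-01  9.950e-01  2.000e-04 -4.000e-04]
[ 0.6208 -0.1012  0.0888] [-0.9  0.8  0.4] [-0.04  0.05 -0.02] [ 1.002e-01  9.950e-01  2.000e-04 -3.000e-04]
[ 0.6208 -0.1012  0.0888] [-0.8  0.5  0.5] [0.01 0.03 0.02] [ 1.002e-01  9.950e-01  1.000e-04 -3.000e-04]
```

The force rose to about 5 N and then dropped to about 0, which is the click. Now I'll squeeze the gasket.

apply_moves([
  {"tx":0,"ty":0,"tz":0.001,"rx":0,"ry":0,"rz":0,"gripper":0.02},
  {"tx":0,"ty":0,"tz":0.002,"rx":0,"ry":0,"rz":0,"gripper":0.02},
  {"tx":0,"ty":0,"tz":0.0025,"rx":0,"ry":0,"rz":0,"gripper":0.02},
  {"tx":0,"ty":0,"tz":0.0025,"rx":0,"ry":0,"rz":0,"gripper":0.02},
  {"tx":0,"ty":0,"tz":0.0025,"rx":0,"ry":0,"rz":0,"gripper":0.02},
  {"tx":0,"ty":0,"tz":0.0025,"rx":0,"ry":0,"rz":0,"gripper":0.02},
])

```text
clock: 16.65
tool_pos: [0.621, -0.1012, 0.0871]
orientation: [0.1, 0.995, 0.0, 0.0]
force: [-2.2, 1.7, 6.5]
grip_width: 0.0313
grasp_force: 50.7
```

```bash
python3 - <<'E'
from h import *
for i in range(3):
    camera("scene"); s=status.get_obs(); print(s["tool_pos"].round(4),s["force"].round(1),s["moment"].round(2),s["orientation"].round(4))
E
```

```text
[ 0.621  -0.1012  0.087 ] [-2.8  0.6  6.5] [ 0.15  0.47 -0.01] [1.002e-01 9.950e-01 1.000e-04 1.000e-04]
[ 0.621  -0.1012  0.0871] [-2.3  0.8  6.3] [0.13 0.52 0.01] [1.002e-01 9.950e-01 1.000e-04 1.000e-04]
[ 0.621  -0.1012  0.087 ] [-2.8  0.3  7.2] [0.14 0.51 0.01] [1.002e-01 9.950e-01 1.000e-04 1.000e-04]
```

apply_moves([
  {"tx":0.0003,"ty":0,"tz":0.0005,"rx":0,"ry":0,"rz":0,"gripper":0.02},
  {"tx":0.0005,"ty":0,"tz":0.0008,"rx":0,"ry":0,"rz":0,"gripper":0.02},
  {"tx":0.0005,"ty":0,"tz":0.0008,"rx":0,"ry":0,"rz":0,"gripper":0.02},
  {"tx":0.0005,"ty":0,"tz":0.0008,"rx":0,"ry":0,"rz":0,"gripper":0.02},
  {"tx":0.0005,"ty":0,"tz":0.0008,"rx":0,"ry":0,"rz":0,"gripper":0.02},
  {"tx":0.0005,"ty":0,"tz":0.0008,"rx":0,"ry":0,"rz":0,"gripper":0.02},
])

```text
clock: 17.4
tool_pos: [0.621, -0.1012, 0.0866]
orientation: [0.1, 0.995, -0.0, 0.001]
force: [-2.5, 0.6, 7.3]
grip_width: 0.0312
grasp_force: 50.8
```

```bash
python3 - <<'E'
from h import *
np.set_printoptions(precision=4,suppress=True)
for i in range(3):
    p,d=camera("scene"); s=status.get_obs(); print(s["clock"],s["tool_pos"].round(4),s["force"].round(1),s["moment"].round(2),s["grasp_force"])
W,u,v=world("scene",d,np.ones_like(d,bool))
k=(np.hypot(W[:,0]-.65,W[:,1]-.039)<.04)&(W[:,2]>.11)&(W[:,2]<.16)
print("clip",k.sum(),cv2.minAreaRect(np.float32(W[k][:,:2])),np.sort(W[k][:,2])[-6:])
q=proj("scene",np.array([.622,-.1,.09])).astype(int)
c=p[q[1]-45:q[1]+45,q[0]-60:q[0]+60];cv2.imwrite("pics/g6.png",cv2.resize(c,(800,600),interpolation=cv2.INTER_CUBIC))
E
```

```text
17.45 [ 0.621  -0.1012  0.0867] [-2.1  1.   7.9] [0.16 0.34 0.04] 50.81239869003184
17.5 [ 0.621  -0.1012  0.0867] [-2.1  1.2  6.8] [0.09 0.31 0.02] 50.81235540099442
17.55 [ 0.621  -0.1012  0.0867] [-3.2  1.6  7.6] [ 0.13  0.38 -0.04] 50.812578233890235
clip 195 ((0.6498169898986816, 0.040138617157936096), (0.03981590270996094, 0.029316097497940063), 79.13528442382812) [0.132  0.1324 0.1326 0.1328 0.1329 0.1336]
```

View pics/g6.png

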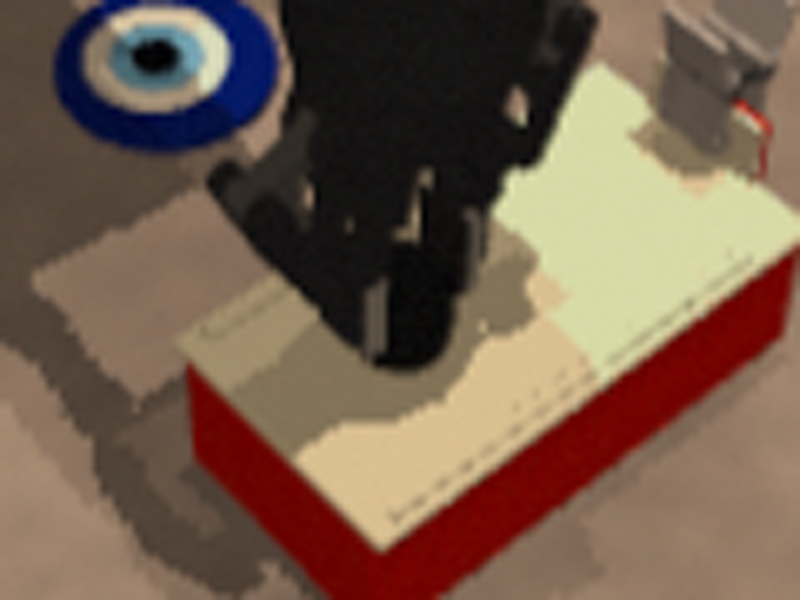

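The crop shows the cap seated on the stud with the gasket hidden (405,340), and the clip still on the tabs (715,90). I'll press slightly more for margin and hand in.

apply_moves([
  {"tx":0.0003,"ty":0,"tz":0.0008,"rx":0,"ry":0,"rz":0,"gripper":0.02},
  {"tx":0.0003,"ty":0,"tz":0.0008,"rx":0,"ry":0,"rz":0,"gripper":0.02},
  {"tx":0.0003,"ty":0,"tz":0.0008,"rx":0,"ry":0,"rz":0,"gripper":0.02},
  {"tx":0.0003,"ty":0,"tz":0.0008,"rx":0,"ry":0,"rz":0,"gripper":0.02},
  {"tx":0.0003,"ty":0,"tz":0.0008,"rx":0,"ry":0,"rz":0,"gripper":0.02},
])

```text
clock: 18.05
tool_pos: [0.621, -0.1012, 0.0862]
orientation: [0.1, 0.995, -0.0, 0.001]
force: [-2.2, 0.7, 9.4]
grip_width: 0.0314
grasp_force: 51.0
```

```bash
python3 - <<'E'
from h import *
from workcell import ticket
s=status.get_obs(); print(s["tool_pos"],s["force"],s["grasp_force"])
if 5.5<s["force"][2]<20: print(ticket.hand_in())
E
```

```text
[ 0.62097962 -0.10123606  0.08621703] [-2.22367844  0.66461362  9.4319213 ] 50.978792631067336
the job is handed in; nothing more can be done
None
```

The job is handed in, but no verdict came back: the clip is clamped on the tabs and let go, and the cap clicked onto the stud and is being held down with about 9 N, roughly 2.5 mm of gasket squeeze.

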